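# Set out the microscope bench for bonding a sensor module

## Robot

A 7-joint arm with a two-finger parallel gripper is mounted at the origin on the work surface. World frame = base frame: x ahead of the robot, y to its left, z up, the work surface at z = 0. Lengths are in mm, angles in rad, forces in N, time in s.
With the tool pointing down it reaches from about 400 to 850 mm from the base axis. Payload 10.4 kg.
Tool frame: the origin (TCP) lies on the centre line of the jaws, within the pads' length; the fingertips stand 8 mm ahead of it and the grasp point (between the pads) lies 11 mm behind it; x points along the fingers, z is the direction in which the jaws open and shut, and the axes are right-handed (so a half turn about x gives the same grasp; the last joint's range is limited). The gripper opens to 87 mm and grips with 3 to 60 N. Pads are 19 mm wide; open, the fingers measure 117 mm over their backs; the gripper's body (75 mm by 190 mm) begins 51 mm behind the grasp point.
Start: joints at [-1.128, 0.332, -0.065, 1.46, 0.022, 1.35, -0.088], TCP at [280.702, 558.442, 230.576] pointing down, gripper open.
Joint ranges: [-2.6, 2.6], [-0.5, 2.12], [-1.47, 1.34], [0.16, 2.42], [-1.27, 4.41], [0.06, 2.06], [-2.6, 2.6]. Speed limits (rad/s): [2.22, 2.22, 2.79, 2.79, 3.14, 3.14, 3.14].

## Interface

Orientations are given as a unit quaternion [x, y, z, w].
In Python, from station import * gives the robot as it stands.
- The arm moves only by the tool servo_tool, never from a script. Its argument "motion" is a list of rows, each a list of 2 entries, a list of its own where there are three numbers: the shift along the tool's x, y, z in cm, then the turn, a rotation vector about the tool's x, y, z in rad. In form: [[[dx, dy, dz], [ax, ay, az]], ...]. A call has 1 to 10 rows; each row shifts and turns the pose as measured when the row begins, along the tool's axes as they then stand; what a row does not reach is not made up. A row lasts 1/10 s, in which the tool goes at most 50 mm and 8.59 degrees, less where a joint would pass 70% of its speed; a pose out of reach is approached as far as the arm can. A call with a gripper value outside its range is refused whole. "grip" is the opening, from -1 (shut) to 1 (fully open), set as the call begins (left out, the last holds). The fingers move at their own pace and stop on an object; "force" is the grip in N (left out, the last holds). Time passes only in rows, so rows that do not move let the fingers close. It gives the time, the measured TCP pose, the force and the opening at its end, in the units of the state.
- state(): the state, without advancing time (a new reading comes with each control period).
- snapshot(name): name is "side" or "top"; returns a dict with "img" (420x560x3 uint8, red, green, blue), "fx", "fy", "cx", "cy" (pixels), "dist" ([k1, k2, p1, p2, k3] as OpenCV has them; the pictures are not rectified), "extrinsics" (4x4, takes a point from camera to world coordinates). Camera axes: x right, y up, looking along -z (the intrinsics and any distortion apply to the point x, -y, -z); pixel columns grow to the right and rows downward; lengths in mm; the calibration is good to about 2 mm. A picture is of the moment at which its call begins. There is no depth.
- close_job(): hands the job in, once; it reports no verdict.
The state is a dict: "t": time; "q": joint angles; "qd": joint speeds; "effort": joint torques, N m; "tcp_pos": TCP position; "tcp_rot": TCP orientation; "wrist_force": force on the tool from outside, world axes, zero at the start; "moment": the same for the moment, N m; "grip_width": opening from 0.0 (shut) to 1.0 (fully open).
Only numpy, scipy, OpenCV 4.12 (cv2) and the standard library are available. Lean on these libraries where they do the work, as an engineer would, in place of code of your own. Each camera call takes 0.05 s, during which the arm holds its last target. There are 200 camera calls.

## Task

Set the bench out for bonding: put the aluminium sensor module flat on the middle of the black stage plate, its long sides along the plate's long sides, and stand the brass weight upright on the middle of the module. Stand the large jar on the bench halfway between the stage plate and the preheater, in line with their centres, and the small jar straight behind the large one (on its side away from the robot, square to the line from stage plate to preheater) with a gap of about 3 cm between the jars. Leave the dropper bottle, the solder reel and the screwdriver where they lie.

Things in the scene. Friction and masses are not known exactly. Their poses are not given: they have to be found in the camera images.
- stage: Fixed black plate flat on the bench, 100 (x) x 140 (y) x 20 mm high, round white 72 mm inlay flush in the middle of its flat top. Origin: centre of its underside. y along its long side, x away from the robot (yaw within 0.1 rad of world). It stands left or right on the bench, the preheater on the other side, 340 mm off, its centre on the plate's own y axis (+ or - side).
- preheater: Fixed grey preheating plate with a white ribbed ceramic top, cold, 100 (x) x 140 (y) x 30 mm high. Origin: centre of its underside, on the bench; y axis along its long side, yaw within about 0.2 rad of the world's.
- module: Loose sensor module, the only rectangular loose block: aluminium, 44 (x) x 64 (y) x 24 mm high, flat top with a flush round glass window 10 mm off centre towards +y, a flat black connector on its -y end that stands out 3.5 mm. About 0.16 kg. Origin: centre of its underside; z up. Grip it across its 44 mm width (along its x axis).
- weight: Loose brass hold-down weight, about 0.24 kg: upright cylinder 36 mm across and 30 mm high, with a narrow neck and a 20 mm knob on top, 48 mm high in all. Origin: centre of its underside; z up. Can be gripped round its 36 mm body.
- big_jar: Loose amber glass jar with a black lid, the larger of two: 56 mm across, 50 mm high, straight-sided, lid 14 mm high and 4 mm narrower, about 0.16 kg. Stands upright. Origin: centre of its underside; z up.
- small_jar: Loose amber glass jar with a black lid, the smaller of two: 38 mm across, 36 mm high, straight-sided, lid 14 mm high and 4 mm narrower, about 0.06 kg. Stands upright. Origin: centre of its underside; z up.
- dropper: Bystander: loose white dropper bottle, 34 mm across, 78 mm high, upright. Not to be moved. Origin: centre of its underside.
- solder_reel: Bystander: loose reel of solder, lying flat, grey flanges, 48 mm across, 32 mm high. Not to be moved. Origin: centre of its underside.
- screwdriver: Bystander: loose screwdriver, 150 mm long, lying across the far part of the bench. Not to be moved. Its long axis is its x axis; its origin lies on the bench below it.
There are look-alikes about, which are no part of the job. Several things look just like the weight: the one meant starts farthest to the robot's right.

How it is judged (in metres and radians):
At the end, for the whole second after the job is handed in: Module on stage plate: centre within 12 mm, sides within 0.2 rad; weight on module within 10 mm; large jar within 15 mm each way of halfway between plate and preheater; small jar behind it, gap 17 to 45 mm, within 20 mm sideways of the halfway line; all upright within 0.1 rad, at rest (horizontal distance between module and stage below 0.012 m and height (world z) of module between 0.017 and 0.024 m and angle between the x axis of module and the x axis of stage, either way round below 0.2 rad and horizontal distance between weight and module below 0.01 m and height (world z) of weight between 0.04 and 0.049 m and x of big_jar in the frame of stage between -0.015 and 0.015 m and height (world z) of each of big_jar, small_jar below 0.005 m and ((y of preheater in the frame of stage above 0 m and y of big_jar in the frame of stage between 0.155 and 0.185 m and y of small_jar in the frame of stage between 0.15 and 0.19 m) or (y of preheater in the frame of stage below 0 m and y of big_jar in the frame of stage between -0.185 and -0.155 m and y of small_jar in the frame of stage between -0.19 and -0.15 m)) and horizontal distance between small_jar and big_jar between 0.064 and 0.092 m and x of small_jar in the frame of stage above 0.04 m and angle between each of module, weight, big_jar, small_jar's own z axis and vertical below 0.1 rad and linear speed of each of module, weight, big_jar, small_jar below 0.02 m/s); the robot touches nothing.
It fails at once if the dropper bottle is moved by more than 20 mm (distance of dropper from where it was at the start of the episode above 0.02 m).
It fails at once if the solder reel is moved by more than 20 mm (distance of solder_reel from where it was at the start of the episode above 0.02 m).
It fails at once if the screwdriver is moved by more than 20 mm (distance of screwdriver from where it was at the start of the episode above 0.02 m).
It also fails if it takes over 118 s, if anything falls off the work surface, if the arm or the gripper's body presses on something with over 40 N, if the wrist force passes 120 N, or if a joint passes its speed limit or range.

## Working session

There is one attempt and no reset: what is moved stays moved. The work goes in short steps, Python scripts to look and compute and a tool call to move; the robot and the scene stay as the last step left them, time stands still between calls to the robot, and variables do not carry over. Pictures are saved under pics/ and viewed, about 12 in all and at most 16, crops included, and the job is handed in when it is done.

Besides the shell and the picture viewer there is one more tool, called after "Request:" as name(argument=value, ...), one argument or row to a line, values as JSON. servo_tool: Moves the arm, as the interface text tells. Its arguments: {"type":"object","properties":{"motion":{"type":"array"},"grip":{"type":"number"},"force":{"type":"number"}},"required":["motion"]}

```bash
mkdir -p pics; cat > h.py <<'E'
from station import *
import numpy as np, cv2
from scipy.spatial.transform import Rotation as R
def snap(n):
    s=snapshot(n); s['K']=np.array([[s['fx'],0,s['cx']],[0,s['fy'],s['cy']],[0,0,1.]]); return s
def ray(s,uv,z):
    p=cv2.undistortPoints(np.array(uv,float).reshape(-1,1,2),s['K'],np.array(s['dist'],float)).reshape(-1,2)
    E=np.array(s['extrinsics']); d=np.c_[p[:,0],-p[:,1],-np.ones(len(p))]@E[:3,:3].T; o=E[:3,3]
    return o+d*((z-o[2])/d[:,2])[:,None]
def proj(s,P):
    E=np.array(s['extrinsics']); c=(np.atleast_2d(P)-E[:3,3])@E[:3,:3]
    c=c*[1,-1,-1]; return cv2.projectPoints(c,np.zeros(3),np.zeros(3),s['K'],np.array(s['dist'],float))[0].reshape(-1,2)
def save(s,f,box=None,k=1):
    im=s['img'][:,:,::-1]
    if box: im=im[box[1]:box[3],box[0]:box[2]]
    cv2.imwrite('pics/'+f,cv2.resize(im,None,fx=k,fy=k,interpolation=cv2.INTER_CUBIC))
E
python3 - <<'E'
from h import *
for n in('side','top'):
    s=snap(n); save(s,n+'0.png',k=1.42); print(n,np.round(s['extrinsics'],2).tolist(),s['fx'],s['dist'])
print(state())
E
```

```text
side [[0.78, 0.45, -0.43, 200.56], [-0.62, 0.55, -0.56, -472.22], [-0.01, 0.7, 0.71, 665.41], [0.0, 0.0, 0.0, 1.0]] 406.55011821835717 [-0.05661057  0.          0.          0.          0.        ]
top [[-0.01, 0.99, -0.17, 399.05], [-1.0, -0.01, -0.01, -14.5], [-0.01, 0.17, 0.99, 1034.46], [0.0, 0.0, 0.0, 1.0]] 452.92947808746385 [-0.09841792  0.          0.          0.          0.        ]
{'t': 0.1, 'q': array([-1.12756564,  0.33278886, -0.06470208,  1.46086621,  0.02160929,
        1.34989595, -0.08850732]), 'qd': array([ 8.47399630e-04, -1.19702403e-03,  2.02089263e-05, -2.92368030e-03,
       -9.27487697e-04,  1.56320356e-03, -1.30598542e-03]), 'effort': array([ 2.69613411e-04, -6.24545574e+01,  2.39118777e-02, -3.90714490e+01,
       -6.14422071e-02,  3.65369988e-02,  2.48954069e-05]), 'tcp_pos': array([280.5804388 , 558.10009729, 229.84163914]), 'tcp_rot': array([-0.37134986,  0.60227045,  0.37084218,  0.60153609]), 'wrist_force': array([ 0.2922217 , -0.28965097,  0.07456928]), 'moment': array([ 0.02664746, -0.07775714,  0.0012843 ]), 'grip_width': 0.9991126044781656}
```

View pics/top0.png

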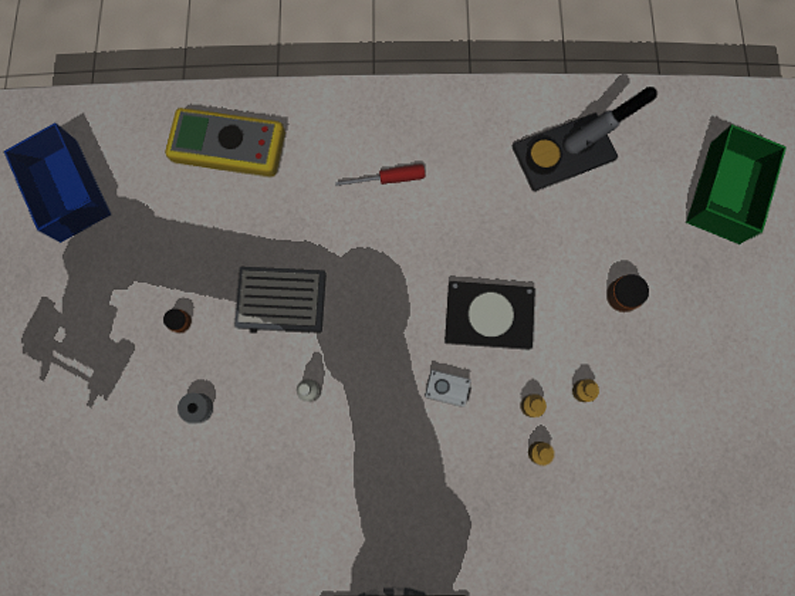

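View pics/side0.png

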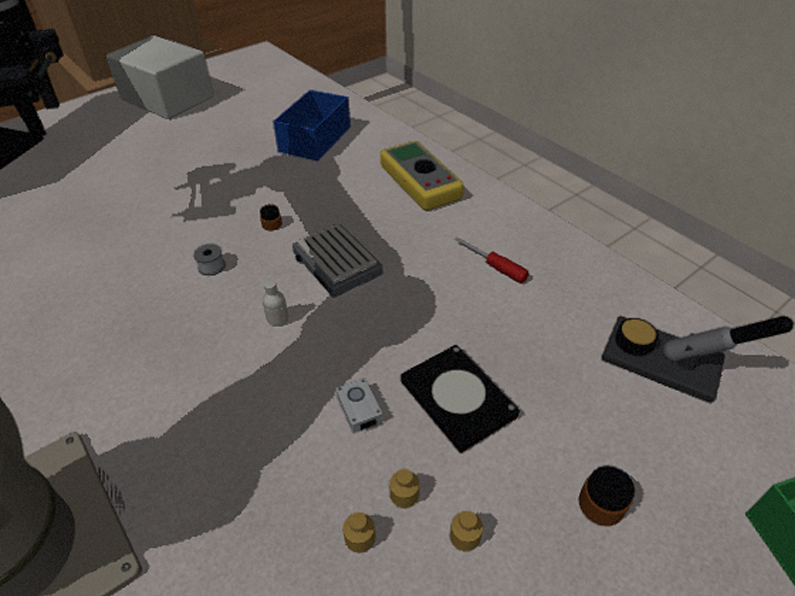

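Top view (zoomed ×1.42): stage at (490,314), preheater (281,299), module (448,386), large jar (628,292), small jar (177,320), dropper (308,390), reel (195,407), screwdriver (385,175). There are three brass look-alikes, at (534,406), (586,390) and (541,454). The one at (586,390) is farthest right (lowest y), so it is the weight. Next I'll measure and make a confirming crop.

```bash
cat > meas.py <<'E'
from h import *
def comp(s,mask,near,minA=15):
    n,l,st,c=cv2.connectedComponentsWithStats(mask.astype(np.uint8),connectivity=4)
    b=[i for i in range(1,n) if st[i,4]>=minA]
    i=min(b,key=lambda i:np.hypot(*(c[i]-near))); return (l==i).astype(np.uint8),c[i],st[i,4]
def rect(m):
    c=max(cv2.findContours(m,cv2.RETR_EXTERNAL,cv2.CHAIN_APPROX_NONE)[0],key=cv2.contourArea); return c.reshape(-1,2)
def masks(s):
    im=cv2.cvtColor(s['img'],cv2.COLOR_RGB2HSV).astype(int); h,S,v=im[...,0],im[...,1],im[...,2]
    return h,S,v
def wrect(s,c,z):
    P=ray(s,c,z)[:,:2].astype(np.float32); (x,y),(a,b),_=cv2.minAreaRect(P)
    B=cv2.boxPoints(cv2.minAreaRect(P)); e=B[1]-B[0]; f=B[2]-B[1]; L=e if np.hypot(*e)>np.hypot(*f) else f
    ang=np.arctan2(-L[0],L[1]); ang=(ang+np.pi/2)%np.pi-np.pi/2   # yaw: long side = y axis
    return np.round([x,y,max(a,b),min(a,b)],1),round(ang,3)
E
python3 - <<'E'
from meas import *
t=snap('top');sd=snap('side'); k=1.42
for s,n,g in((t,'top',dict(stage=(490,314),mod=(448,386),w=(586,390),wa=(534,406),wc=(541,454),bj=(628,292),sj=(177,320),drop=(308,390),reel=(195,407))),
          (sd,'side',dict(stage=(459,391),mod=(358,404),w=(467,530),wa=(404,488),wc=(359,532),bj=(607,490),sj=(270,212),drop=(275,305),reel=(209,258)))):
    h,S,v=masks(s)
    for o,p in g.items():
        x,y=int(p[0]/k),int(p[1]/k); print(n,o,(x,y),h[y,x],S[y,x],v[y,x])
    print('bg',h[300,230],S[300,230],v[300,230], np.median(v[280:400,350:450]),np.median(S[280:400,350:450]))
save(t,'crop_w.png',(290,190,470,340),4)
E
```

```text
top stage (345, 221) 36 18 144
top mod (315, 271) 114 21 62
top w (412, 274) 20 161 100
top wa (376, 285) 20 160 121
top wc (380, 319) 20 161 114
top bj (442, 205) 0 0 23
top sj (124, 225) 0 13 20
top drop (216, 274) 40 11 145
top reel (137, 286) 0 0 13
bg 15 14 141 138.0 17.0
side stage (323, 275) 30 8 136
side mod (252, 284) 107 14 127
side w (328, 373) 20 155 92
side wa (284, 343) 20 141 121
side wc (252, 374) 20 143 82
side bj (427, 345) 135 118 13
side sj (190, 149) 0 57 9
side drop (193, 214) 24 11 121
side reel (147, 181) 60 3 77
bg 15 18 138 135.0 18.0
```

View pics/crop_w.png

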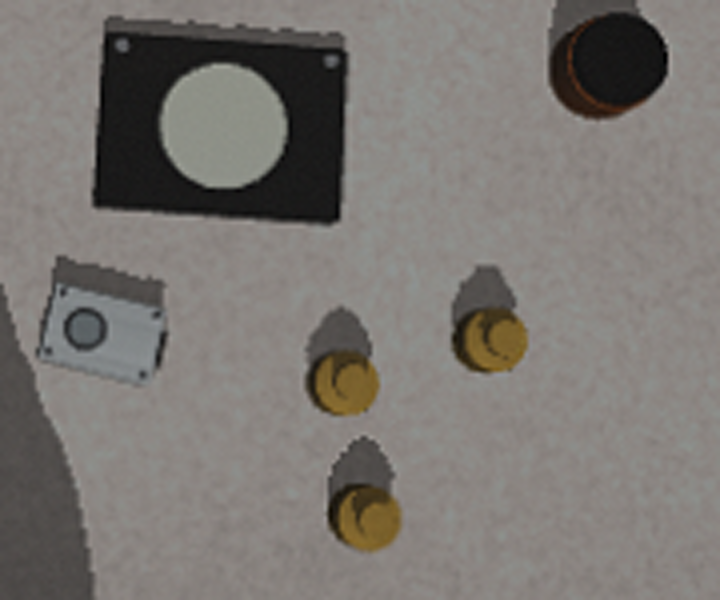

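The crop confirms it: the weight is at crop (490,340), clearly right of the other two at (343,382) and (366,518). The module's window is on its left (+y) end.

```bash
python3 - <<'E'
from meas import *
t=snap('top');sd=snap('side')
for s,n,pts in((t,'top',dict(stage=(345,221),mod=(315,271),w=(412,274),wa=(376,285),bj=(442,205),sj=(124,225),pre=(198,211),drop=(216,274),reel=(137,286))),(sd,'side',dict(stage=(323,275),mod=(252,284),w=(328,373),wa=(284,343),bj=(427,345),sj=(190,149),pre=(238,182)))):
    h,S,v=masks(s)
    m,c,a=comp(s,(v>100)&(v<175),pts['stage']); print(n,'inlay',c,a,ray(s,c,20).round(1))
    m,c,a=comp(s,v<55,pts['stage'],500); print(n,'stage',a,wrect(s,rect(m),20 if n=='top' else 20))
    for o in('w','wa'):
        m,c,a=comp(s,(S>90)&(h>12)&(h<28),pts[o]); (cc,r)=cv2.minEnclosingCircle(rect(m)); print(n,o,c.round(1),a,round(r,1),ray(s,c,22).round(1))
    for o,z in(('bj',50),('sj',36)):
        m,c,a=comp(s,v<30,pts[o]); (cc,r)=cv2.minEnclosingCircle(rect(m)); print(n,o,'lid',c.round(1),a,ray(s,c,z).round(1),'w',np.ptp(ray(s,rect(m),z),axis=0).round(1))
    d=np.hypot(*(np.indices(v.shape)[::-1].reshape(2,-1)-np.array(pts['mod'])[:,None])).reshape(v.shape)
    m=((v>100)&(h>90)&(h<130)&(d<45)); m,c,a=comp(s,cv2.morphologyEx(m.astype(np.uint8),cv2.MORPH_CLOSE,np.ones((5,5))),pts['mod'],50); print(n,'mod',c,a,wrect(s,rect(m),24))
    if n=='top':
        for o,z in(('drop',60),('reel',32),('pre',30)): print(o,ray(s,pts[o],z).round(0))
    # triangulation aid
E
```

```text
top inlay [345.40312094 221.08062419] 769 [[ 550.3 -160.7   20. ]]
top stage 1844 (array([ 550. , -159.4,  139.4,  100.3]), np.float32(-0.089))
top w [412.3 274.8] 236 9.1 [[ 426.7 -306.6   22. ]]
top wa [375.5 285.5] 225 8.6 [[ 404.7 -222.6   22. ]]
top bj lid [444.3 204.4] 410 [[ 580.6 -380.3   50. ]] w [47.9 53.3  0. ]
top sj lid [122.5 224.5] 170 [[546.2 343.3  36. ]] w [29.8 34.9  0. ]
top mod [315.28037383 273.20560748] 535 (array([433.8, -89.5,  62.2,  42.4]), np.float32(-0.258))
drop [[433. 126.  60.]]
reel [[409. 306.  32.]]
pre [[576. 173.  30.]]
side inlay [322.67958951 275.44697834] 877 [[ 548.5 -160.3   20. ]]
side stage 2440 (array([ 545.2, -163.8,  145.9,  105.4]), np.float32(-0.09))
side w [328.  373.6] 512 13.9 [[ 424.  -308.2   22. ]]
side wa [284.3 343.7] 456 13.5 [[ 401.8 -224.2   22. ]]
side bj lid [429.7 343.7] 794 [[ 575.6 -383.5   50. ]] w [56.2 50.1  0. ]
side sj lid [189.5 149.5] 109 [[540.4 335.7  36. ]] w [33.2 42.7  0. ]
side mod [252.13036304 282.22607261] 606 (array([432.2, -89.4,  62.4,  42.7]), np.float32(-0.256))
```

```bash
cat > go.py <<'E'
from h import *
import sys
# go.py x y z jawangle : shift (cm, tool axes) and turn needed, from the state
def go(x,y,z,a):
    s=state(); Q=R.from_quat(s['tcp_rot']); M=Q.as_matrix()
    best=None
    for b in(a,a+np.pi):
        X=np.array([0,0,-1.]);Z=np.array([np.cos(b),np.sin(b),0]);T=R.from_matrix(np.c_[X,np.cross(Z,X),Z])
        rv=(Q.inv()*T).as_rotvec()
        if best is None or np.linalg.norm(rv)<np.linalg.norm(best): best=rv;other=None if best is None else rv
    d=M.T@(np.array([x,y,z])-s['tcp_pos'])/10
    print('t',round(s['t'],2),'tcp',s['tcp_pos'].round(1),'jaw',np.arctan2(M[1,2],M[0,2]).round(3),'q7',s['q'][6].round(2),'w',round(s['grip_width'],3),'F',s['wrist_force'].round(1))
    n=int(max(np.ceil(np.linalg.norm(d)/5),np.ceil(np.linalg.norm(best)/.149),1))
    print('total shift cm',d.round(2),'turn',best.round(3),'rows>=',n)
    # n equal steps, seen from the turning tool
    print([[ (R.from_rotvec(best*i/n).inv().apply(d)/n).round(2).tolist(),(best/n).round(3).tolist()] for i in range(n)])
if __name__=='__main__': go(*map(float,sys.argv[1:]))
E
python3 go.py 546.5 343 120 0; python3 go.py 546.5 343 120 0.55;python3 go.py 546.5 343 120 1.57
```

```text
t 0.3 tcp [280.7 558.3 230.3] jaw 1.105 q7 -0.09 w 0.999 F [ 0.2 -0.3 -0.5]
total shift cm [ 11.03 -33.42  -7.3 ] turn [ 1.105 -0.     0.   ] rows>= 8
[[[1.38, -4.18, -0.91], [0.138, -0.0, 0.0]], [[1.38, -4.26, -0.33], [0.138, -0.0, 0.0]], [[1.38, -4.27, 0.26], [0.138, -0.0, 0.0]], [[1.38, -4.19, 0.85], [0.138, -0.0, 0.0]], [[1.38, -4.03, 1.42], [0.138, -0.0, 0.0]], [[1.38, -3.8, 1.96], [0.138, -0.0, 0.0]], [[1.38, -3.5, 2.46], [0.138, -0.0, 0.0]], [[1.38, -3.12, 2.92], [0.138, -0.0, 0.0]]]
t 0.3 tcp [280.7 558.3 230.3] jaw 1.105 q7 -0.09 w 0.999 F [ 0.2 -0.3 -0.5]
total shift cm [ 11.03 -33.42  -7.3 ] turn [ 0.555 -0.     0.   ] rows>= 8
[[[1.38, -4.18, -0.91], [0.069, -0.0, 0.0]], [[1.38, -4.23, -0.62], [0.069, -0.0, 0.0]], [[1.38, -4.26, -0.33], [0.069, -0.0, 0.0]], [[1.38, -4.28, -0.03], [0.069, -0.0, 0.0]], [[1.38, -4.27, 0.27], [0.069, -0.0, 0.0]], [[1.38, -4.24, 0.56], [0.069, -0.0, 0.0]], [[1.38, -4.19, 0.85], [0.069, -0.0, 0.0]], [[1.38, -4.12, 1.14], [0.069, -0.0, 0.0]]]
t 0.3 tcp [280.7 558.3 230.3] jaw 1.105 q7 -0.09 w 0.999 F [ 0.2 -0.3 -0.5]
total shift cm [ 11.03 -33.42  -7.3 ] turn [-0.465 -0.    -0.   ] rows>= 8
[[[1.38, -4.18, -0.91], [-0.058, -0.0, -0.0]], [[1.38, -4.12, -1.15], [-0.058, -0.0, -0.0]], [[1.38, -4.04, -1.39], [-0.058, -0.0, -0.0]], [[1.38, -3.96, -1.62], [-0.058, -0.0, -0.0]], [[1.38, -3.85, -1.85], [-0.058, -0.0, -0.0]], [[1.38, -3.74, -2.07], [-0.058, -0.0, -0.0]], [[1.38, -3.61, -2.29], [-0.058, -0.0, -0.0]], [[1.38, -3.48, -2.49], [-0.058, -0.0, -0.0]]]
```

Request:
servo_tool(
  motion=[
    [[1.4, -4.2, -0.9], [-0.047, 0, 0]],
    [[1.4, -4.1, -1.1], [-0.047, 0, 0]],
    [[1.4, -4.1, -1.3], [-0.047, 0, 0]],
    [[1.4, -4.0, -1.5], [-0.047, 0, 0]],
    [[1.4, -3.9, -1.7], [-0.047, 0, 0]],
    [[1.4, -3.8, -1.9], [-0.047, 0, 0]],
    [[1.4, -3.7, -2.1], [-0.047, 0, 0]],
    [[1.4, -3.6, -2.3], [-0.047, 0, 0]],
    [[0, 0, 0], [0, 0, 0]],
  ],
  grip=1,
  force=20,
)

```text
t: 1.2
tcp_pos: [553.3, 337.1, 113.0]
tcp_rot: [-0.482, 0.516, 0.483, 0.517]
wrist_force: [-1.1, -0.7, 0.8]
grip_width: 1.004
```

```bash
python3 go.py 546.5 343 11 1.48
```

```text
t 1.2 tcp [553.3 337.1 113. ] jaw 1.503 q7 0.9 w 1.004 F [-1.1 -0.7  0.8]
total shift cm [10.2   0.71  0.53] turn [ 0.023  0.002 -0.001] rows>= 3
[[[3.4, 0.24, 0.18], [0.008, 0.001, -0.0]], [[3.4, 0.24, 0.18], [0.008, 0.001, -0.0]], [[3.4, 0.24, 0.18], [0.008, 0.001, -0.0]]]
```

Request:
servo_tool(
  motion=[
    [[0.5, 0.7, 0.5], [0.02, 0, 0]],
    [[3, 0, 0], [0, 0, 0]],
    [[3, 0, 0], [0, 0, 0]],
    [[2, 0, 0], [0, 0, 0]],
    [[1, 0, 0], [0, 0, 0]],
    [[0, 0, 0], [0, 0, 0]],
  ],
)

```text
t: 1.8
tcp_pos: [541.8, 348.9, 15.1]
tcp_rot: [-0.475, 0.521, 0.478, 0.523]
wrist_force: [0.2, 0.5, 0.7]
grip_width: 1.0
```

```bash
python3 go.py 546.5 343 11 1.48
```

```text
t 1.8 tcp [541.8 348.9  15.1] jaw 1.479 q7 0.85 w 1.0 F [0.2 0.5 0.7]
total shift cm [ 0.4  -0.52 -0.54] turn [-0.001  0.005 -0.002] rows>= 1
[[[0.4, -0.52, -0.54], [-0.001, 0.005, -0.002]]]
```

Request:
servo_tool(
  motion=[
    [[0.4, -0.5, -0.5], [0, 0, 0]],
    [[0, 0, 0], [0, 0, 0]],
    [[0, 0, 0], [0, 0, 0]],
  ],
)

```text
t: 2.1
tcp_pos: [547.0, 345.1, 13.5]
tcp_rot: [-0.475, 0.52, 0.478, 0.524]
wrist_force: [-0.1, 0.9, 0.5]
grip_width: 0.998
```

Request:
servo_tool(
  motion=[
    [[0, 0, 0], [0, 0, 0]],
    [[0, 0, 0], [0, 0, 0]],
    [[0, 0, 0], [0, 0, 0]],
    [[0, 0, 0], [0, 0, 0]],
    [[0, 0, 0], [0, 0, 0]],
    [[0, 0, 0], [0, 0, 0]],
    [[0, 0, 0], [0, 0, 0]],
    [[0, 0, 0], [0, 0, 0]],
  ],
  grip=-1,
  force=20,
)

```text
t: 2.9
tcp_pos: [548.2, 345.6, 15.6]
tcp_rot: [-0.475, 0.519, 0.478, 0.526]
wrist_force: [-0.2, -0.1, 0.6]
grip_width: 0.436
```

Request:
servo_tool(
  motion=[
    [[-2, 0, 0], [0, 0, 0]],
    [[-4, 0, 0], [0, 0, 0]],
    [[-4, 0, 0], [0, 0, 0]],
    [[0, 0, 0], [0, 0, 0]],
  ],
)

```text
t: 3.3
tcp_pos: [546.6, 343.9, 117.0]
tcp_rot: [-0.475, 0.521, 0.478, 0.524]
wrist_force: [0.9, 0.2, -0.4]
grip_width: 0.432
```

```bash
python3 go.py 641 2 110 1.48
```

```text
t 3.3 tcp [546.6 343.9 117. ] jaw 1.479 q7 0.86 w 0.432 F [ 0.9  0.2 -0.4]
total shift cm [  0.47 -12.52 -33.19] turn [-0.001  0.007 -0.   ] rows>= 8
[[[0.06, -1.56, -4.15], [-0.0, 0.001, -0.0]], [[0.06, -1.56, -4.15], [-0.0, 0.001, -0.0]], [[0.07, -1.56, -4.15], [-0.0, 0.001, -0.0]], [[0.07, -1.56, -4.15], [-0.0, 0.001, -0.0]], [[0.07, -1.56, -4.15], [-0.0, 0.001, -0.0]], [[0.08, -1.56, -4.15], [-0.0, 0.001, -0.0]], [[0.08, -1.56, -4.15], [-0.0, 0.001, -0.0]], [[0.08, -1.56, -4.15], [-0.0, 0.001, -0.0]]]
```

Request:
servo_tool(
  motion=[
    [[0, -1.4, -3.8], [0, 0, 0]],
    [[0, -1.4, -3.8], [0, 0, 0]],
    [[0, -1.4, -3.8], [0, 0, 0]],
    [[0, -1.4, -3.8], [0, 0, 0]],
    [[0, -1.4, -3.8], [0, 0, 0]],
    [[0, -1.4, -3.8], [0, 0, 0]],
    [[0, -1.4, -3.8], [0, 0, 0]],
    [[0, -1.4, -3.4], [0, 0, 0]],
    [[0, -0.8, -2], [0, 0, 0]],
    [[0, 0, 0], [0, 0, 0]],
  ],
)

```text
t: 4.3
tcp_pos: [638.3, 3.3, 109.9]
tcp_rot: [-0.475, 0.52, 0.48, 0.522]
wrist_force: [-0.1, -0.2, -0.9]
grip_width: 0.429
```

Request:
servo_tool(
  motion=[
    [[0, 0, 0], [0, 0, 0]],
    [[0, 0, 0], [0, 0, 0]],
  ],
)

```text
t: 4.5
tcp_pos: [637.7, 4.0, 108.8]
tcp_rot: [-0.475, 0.52, 0.481, 0.522]
wrist_force: [0.4, 0.2, 0.2]
grip_width: 0.431
```

```bash
python3 go.py 641 2 17 1.48
```

```text
t 4.5 tcp [637.7   4.  108.8] jaw 1.484 q7 1.47 w 0.431 F [0.4 0.2 0.2]
total shift cm [ 9.18 -0.38 -0.24] turn [ 0.004  0.007 -0.004] rows>= 2
[[[4.59, -0.19, -0.12], [0.002, 0.004, -0.002]], [[4.59, -0.18, -0.1], [0.002, 0.004, -0.002]]]
```

Request:
servo_tool(
  motion=[
    [[2, -0.2, -0.1], [0, 0.006, 0]],
    [[3, -0.1, -0.1], [0, 0, 0]],
    [[2, 0, 0], [0, 0, 0]],
    [[1, 0, 0], [0, 0, 0]],
    [[0, 0, 0], [0, 0, 0]],
    [[0, 0, 0], [0, 0, 0]],
  ],
)

```text
t: 5.1
tcp_pos: [640.4, 11.7, 27.5]
tcp_rot: [-0.479, 0.518, 0.483, 0.519]
wrist_force: [-0.9, -0.2, -0.7]
grip_width: 0.428
```

```bash
python3 go.py 641 2 16 1.48
```

```text
t 5.1 tcp [640.4  11.7  27.5] jaw 1.495 q7 1.48 w 0.428 F [-0.9 -0.2 -0.7]
total shift cm [ 1.15 -0.14 -0.97] turn [ 0.015  0.006 -0.003] rows>= 1
[[[1.15, -0.14, -0.97], [0.015, 0.006, -0.003]]]
```

Request:
servo_tool(
  motion=[
    [[0, -0.1, -0.9], [0.015, 0.006, 0]],
    [[0.5, 0, 0], [0, 0, 0]],
    [[0.4, 0, 0], [0, 0, 0]],
    [[0, 0, 0], [0, 0, 0]],
  ],
)

```text
t: 5.5
tcp_pos: [642.6, 2.1, 21.0]
tcp_rot: [-0.477, 0.522, 0.476, 0.523]
wrist_force: [-0.5, -1.2, -0.8]
grip_width: 0.434
```

```bash
python3 go.py 641 2 16 1.48
```

```text
t 5.5 tcp [642.6   2.1  21. ] jaw 1.478 q7 1.47 w 0.434 F [-0.5 -1.2 -0.8]
total shift cm [ 0.5   0.16 -0.02] turn [-0.002 -0.     0.002] rows>= 1
[[[0.5, 0.16, -0.02], [-0.002, -0.0, 0.002]]]
```

Request:
servo_tool(
  motion=[
    [[0.3, 0.1, 0], [0, 0, 0]],
    [[0.3, 0, 0], [0, 0, 0]],
    [[0, 0, 0], [0, 0, 0]],
    [[0, 0, 0], [0, 0, 0]],
  ],
)

```text
t: 5.9
tcp_pos: [642.0, 2.0, 15.5]
tcp_rot: [-0.477, 0.522, 0.475, 0.523]
wrist_force: [-1.0, -1.0, 1.1]
grip_width: 0.433
```

```bash
python3 go.py 641 2 14 1.48
```

```text
t 5.9 tcp [642.    2.   15.5] jaw 1.478 q7 1.47 w 0.433 F [-1.  -1.   1.1]
total shift cm [ 0.15  0.1  -0.01] turn [-0.002 -0.     0.003] rows>= 1
[[[0.15, 0.1, -0.01], [-0.002, -0.0, 0.003]]]
```

Request:
servo_tool(
  motion=[
    [[0.15, 0, 0], [0, 0, 0]],
    [[0, 0, 0], [0, 0, 0]],
  ],
)

```text
t: 6.1
tcp_pos: [642.2, 2.0, 15.7]
tcp_rot: [-0.477, 0.522, 0.475, 0.524]
wrist_force: [0.4, 0.4, -1.3]
grip_width: 0.43
```

Request:
servo_tool(
  motion=[
    [[0, 0, 0], [0, 0, 0]],
    [[0, 0, 0], [0, 0, 0]],
    [[0, 0, 0], [0, 0, 0]],
    [[0, 0, 0], [0, 0, 0]],
    [[0, 0, 0], [0, 0, 0]],
    [[-1, 0, 0], [0, 0, 0]],
    [[-3, 0, 0], [0, 0, 0]],
    [[-4, 0, 0], [0, 0, 0]],
    [[-4, 0, 0], [0, 0, 0]],
    [[0, 0, 0], [0, 0, 0]],
  ],
  grip=1,
)

```text
t: 7.1
tcp_pos: [641.0, 2.0, 140.7]
tcp_rot: [-0.477, 0.522, 0.476, 0.523]
wrist_force: [1.4, -0.2, 0.0]
grip_width: 0.995
```

```bash
python3 go.py 580.5 -381 110 1.48
```

```text
t 7.1 tcp [641.    2.  140.7] jaw 1.478 q7 1.46 w 0.995 F [ 1.4 -0.2  0. ]
total shift cm [  3.08   2.48 -38.7 ] turn [-0.002 -0.     0.001] rows>= 8
[[[0.38, 0.31, -4.84], [-0.0, -0.0, 0.0]], [[0.38, 0.31, -4.84], [-0.0, -0.0, 0.0]], [[0.38, 0.31, -4.84], [-0.0, -0.0, 0.0]], [[0.38, 0.31, -4.84], [-0.0, -0.0, 0.0]], [[0.38, 0.31, -4.84], [-0.0, -0.0, 0.0]], [[0.38, 0.32, -4.84], [-0.0, -0.0, 0.0]], [[0.38, 0.32, -4.84], [-0.0, -0.0, 0.0]], [[0.38, 0.32, -4.84], [-0.0, -0.0, 0.0]]]
```

Request:
servo_tool(
  motion=[
    [[0, 0.3, -4.3], [0, 0, 0]],
    [[0, 0.3, -4.3], [0, 0, 0]],
    [[0, 0.3, -4.3], [0, 0, 0]],
    [[0.4, 0.3, -4.3], [0, 0, 0]],
    [[0.4, 0.3, -4.3], [0, 0, 0]],
    [[0.4, 0.3, -4.3], [0, 0, 0]],
    [[0.4, 0.3, -4.3], [0, 0, 0]],
    [[0.4, 0.3, -4], [0, 0, 0]],
    [[0.4, 0.1, -3], [0, 0, 0]],
    [[0, 0, 0], [0, 0, 0]],
  ],
)

```text
t: 8.1
tcp_pos: [582.3, -376.8, 122.1]
tcp_rot: [-0.481, 0.519, 0.475, 0.524]
wrist_force: [-0.8, -0.2, 0.5]
grip_width: 1.001
```

Request:
servo_tool(
  motion=[
    [[0, 0, 0], [0, 0, 0]],
    [[0, 0, 0], [0, 0, 0]],
  ],
)

```text
t: 8.3
tcp_pos: [582.3, -376.7, 122.4]
tcp_rot: [-0.48, 0.519, 0.475, 0.524]
wrist_force: [-0.6, -0.1, -0.2]
grip_width: 0.998
```

```bash
python3 go.py 580.5 -381 70 1.48
```

```text
t 8.3 tcp [ 582.3 -376.7  122.4] jaw 1.483 q7 2.1 w 0.998 F [-0.6 -0.1 -0.2]
total shift cm [ 5.24  0.19 -0.45] turn [0.003 0.001 0.011] rows>= 2
[[[2.62, 0.1, -0.23], [0.002, 0.0, 0.005]], [[2.62, 0.08, -0.23], [0.002, 0.0, 0.005]]]
```

Request:
servo_tool(
  motion=[
    [[2, 0.1, -0.3], [0, 0, 0.01]],
    [[2, 0.1, -0.2], [0, 0, 0]],
    [[1.2, 0, 0], [0, 0, 0]],
    [[0, 0, 0], [0, 0, 0]],
    [[0, 0, 0], [0, 0, 0]],
  ],
)

```text
t: 8.8
tcp_pos: [583.1, -375.3, 67.6]
tcp_rot: [-0.479, 0.518, 0.48, 0.521]
wrist_force: [0.4, 0.7, 0.5]
grip_width: 1.0
```

```bash
python3 go.py 580.5 -381 17 1.48
```

```text
t 8.8 tcp [ 583.1 -375.3   67.6] jaw 1.491 q7 2.12 w 1.0 F [0.4 0.7 0.5]
total shift cm [ 5.06  0.22 -0.61] turn [0.011 0.004 0.001] rows>= 2
[[[2.53, 0.11, -0.3], [0.006, 0.002, 0.001]], [[2.53, 0.11, -0.3], [0.006, 0.002, 0.001]]]
```

Request:
servo_tool(
  motion=[
    [[1, 0.2, -0.7], [0.01, 0, 0]],
    [[2, 0, -0.1], [0, 0, 0]],
    [[1.5, 0, -0.1], [0, 0, 0]],
    [[0.5, 0, 0], [0, 0, 0]],
    [[0, 0, 0], [0, 0, 0]],
  ],
)

```text
t: 9.3
tcp_pos: [581.4, -385.7, 16.9]
tcp_rot: [-0.477, 0.521, 0.476, 0.524]
wrist_force: [0.0, 0.1, 0.7]
grip_width: 1.004
```

```bash
python3 go.py 580.5 -381 17 1.48
```

```text
t 9.3 tcp [ 581.4 -385.7   16.9] jaw 1.48 q7 2.13 w 1.004 F [0.  0.1 0.7]
total shift cm [-0.01  0.13  0.46] turn [-0.     0.002  0.004] rows>= 1
[[[-0.01, 0.13, 0.46], [-0.0, 0.002, 0.004]]]
```

Request:
servo_tool(
  motion=[
    [[0, 0.1, 0.4], [0, 0, 0]],
    [[0, 0, 0], [0, 0, 0]],
  ],
)

```text
t: 9.5
tcp_pos: [581.0, -381.7, 17.8]
tcp_rot: [-0.478, 0.521, 0.476, 0.524]
wrist_force: [-0.2, -0.5, 0.4]
grip_width: 0.997
```

Request:
servo_tool(
  motion=[
    [[0, 0, 0], [0, 0, 0]],
    [[0, 0, 0], [0, 0, 0]],
    [[0, 0, 0], [0, 0, 0]],
    [[0, 0, 0], [0, 0, 0]],
    [[0, 0, 0], [0, 0, 0]],
    [[0, 0, 0], [0, 0, 0]],
  ],
  grip=-1,
  force=25,
)

```text
t: 10.1
tcp_pos: [582.2, -382.1, 20.0]
tcp_rot: [-0.479, 0.52, 0.475, 0.524]
wrist_force: [0.9, -0.2, -0.2]
grip_width: 0.636
```

Request:
servo_tool(
  motion=[
    [[-2, 0, 0], [0, 0, 0]],
    [[-4, 0, 0], [0, 0, 0]],
    [[-4, 0, 0], [0, 0, 0]],
    [[0, 0, 0], [0, 0, 0]],
    [[0, 0, 0], [0, 0, 0]],
  ],
)

```text
t: 10.6
tcp_pos: [579.5, -380.8, 119.9]
tcp_rot: [-0.477, 0.521, 0.477, 0.523]
wrist_force: [-1.0, 0.8, -2.4]
grip_width: 0.638
```

```bash
python3 go.py 564.5 9 110 1.48
```

```text
t 10.6 tcp [ 579.5 -380.8  119.9] jaw 1.48 q7 2.11 w 0.638 F [-1.   0.8 -2.4]
total shift cm [ 1.1   5.03 38.68] turn [-0.     0.003  0.002] rows>= 8
[[[0.14, 0.63, 4.84], [-0.0, 0.0, 0.0]], [[0.14, 0.63, 4.84], [-0.0, 0.0, 0.0]], [[0.13, 0.63, 4.84], [-0.0, 0.0, 0.0]], [[0.13, 0.63, 4.84], [-0.0, 0.0, 0.0]], [[0.13, 0.63, 4.84], [-0.0, 0.0, 0.0]], [[0.13, 0.63, 4.84], [-0.0, 0.0, 0.0]], [[0.13, 0.63, 4.84], [-0.0, 0.0, 0.0]], [[0.13, 0.63, 4.84], [-0.0, 0.0, 0.0]]]
```

Request:
servo_tool(
  motion=[
    [[0, 0.6, 4.3], [0, 0, 0]],
    [[0, 0.6, 4.3], [0, 0, 0]],
    [[0, 0.6, 4.3], [0, 0, 0]],
    [[0, 0.6, 4.3], [0, 0, 0]],
    [[0, 0.6, 4.3], [0, 0, 0]],
    [[0, 0.6, 4.3], [0, 0, 0]],
    [[0, 0.6, 4.3], [0, 0, 0]],
    [[0, 0.5, 4], [0, 0, 0]],
    [[0, 0.3, 3], [0, 0, 0]],
    [[0, 0, 0], [0, 0, 0]],
  ],
)

```text
t: 11.6
tcp_pos: [554.8, 7.6, 107.2]
tcp_rot: [-0.472, 0.526, 0.481, 0.519]
wrist_force: [0.4, -0.3, -2.6]
grip_width: 0.639
```

Request:
servo_tool(
  motion=[
    [[0, 0, 0], [0, 0, 0]],
    [[0, 0, 0], [0, 0, 0]],
  ],
)

```text
t: 11.8
tcp_pos: [553.6, 7.6, 105.4]
tcp_rot: [-0.472, 0.527, 0.482, 0.518]
wrist_force: [-0.6, -0.2, -2.6]
grip_width: 0.638
```

```bash
python3 go.py 564.5 9 40 1.48; python3 - <<'E'
from h import *
s=snap('side'); save(s,'side1.png',(200,80,480,290),2.8)
E
```

```text
t 11.8 tcp [553.6   7.6 105.4] jaw 1.48 q7 1.43 w 0.638 F [-0.6 -0.2 -2.6]
total shift cm [ 6.52 -1.19  0.24] turn [-0.     0.    -0.018] rows>= 2
[[[3.26, -0.59, 0.12], [-0.0, 0.0, -0.009]], [[3.26, -0.56, 0.12], [-0.0, 0.0, -0.009]]]
```

View pics/side1.png

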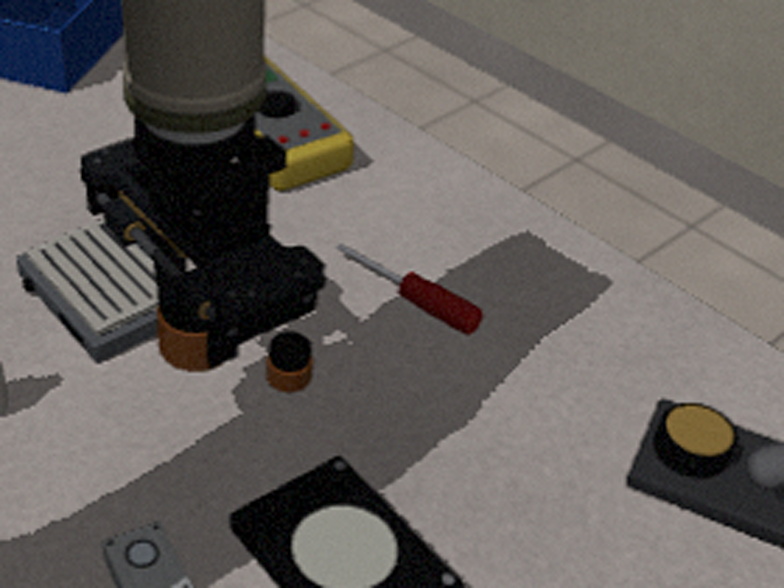

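The small jar stands upright at crop (290,362). The big jar is held at (195,330), clear of it. Lowering the big jar next.

Request:
servo_tool(
  motion=[
    [[2, -0.9, 0.1], [0, 0, -0.018]],
    [[2, -0.2, 0], [0, 0, 0]],
    [[1.5, 0, 0], [0, 0, 0]],
    [[0.8, 0, 0], [0, 0, 0]],
    [[0, 0, 0], [0, 0, 0]],
    [[0, 0, 0], [0, 0, 0]],
  ],
)

```text
t: 12.45
tcp_pos: [565.3, -1.0, 40.2]
tcp_rot: [-0.475, 0.525, 0.473, 0.525]
wrist_force: [0.3, 0.2, -1.9]
grip_width: 0.636
```

```bash
python3 go.py 564.5 9 20 1.48
```

```text
t 12.45 tcp [565.3  -1.   40.2] jaw 1.468 q7 1.44 w 0.636 F [ 0.3  0.2 -1.9]
total shift cm [2.02 0.19 0.99] turn [-0.012 -0.002  0.001] rows>= 1
[[[2.02, 0.19, 0.99], [-0.012, -0.002, 0.001]]]
```

Request:
servo_tool(
  motion=[
    [[0.5, 0.2, 0.9], [-0.012, 0, 0]],
    [[0.6, 0, 0], [0, 0, 0]],
    [[0.3, 0, 0], [0, 0, 0]],
    [[0, 0, 0], [0, 0, 0]],
    [[0, 0, 0], [0, 0, 0]],
  ],
)

```text
t: 12.95
tcp_pos: [565.4, 9.3, 27.0]
tcp_rot: [-0.479, 0.521, 0.476, 0.522]
wrist_force: [-0.0, -0.4, -2.0]
grip_width: 0.636
```

```bash
python3 go.py 564.5 9 20 1.48
```

```text
t 12.95 tcp [565.4   9.3  27. ] jaw 1.482 q7 1.44 w 0.636 F [-0.  -0.4 -2. ]
total shift cm [ 0.7   0.09 -0.03] turn [ 0.002 -0.002  0.004] rows>= 1
[[[0.7, 0.09, -0.03], [0.002, -0.002, 0.004]]]
```

Request:
servo_tool(
  motion=[
    [[0.4, 0, 0], [0, 0, 0]],
    [[0.3, 0, 0], [0, 0, 0]],
    [[0, 0, 0], [0, 0, 0]],
  ],
)

```text
t: 13.25
tcp_pos: [565.9, 9.1, 20.0]
tcp_rot: [-0.479, 0.521, 0.475, 0.523]
wrist_force: [0.1, 0.1, -1.6]
grip_width: 0.64
```

Request:
servo_tool(
  motion=[
    [[0.2, 0, 0], [0, 0, 0]],
    [[0, 0, 0], [0, 0, 0]],
    [[0, 0, 0], [0, 0, 0]],
  ],
)

```text
t: 13.55
tcp_pos: [566.5, 8.9, 20.3]
tcp_rot: [-0.479, 0.521, 0.475, 0.523]
wrist_force: [-0.8, 0.1, -3.1]
grip_width: 0.635
```

Request:
servo_tool(
  motion=[
    [[0.3, 0, 0], [0, 0, 0]],
    [[0.2, 0, 0], [0, 0, 0]],
  ],
)

```text
t: 13.75
tcp_pos: [567.4, 8.9, 18.8]
tcp_rot: [-0.479, 0.52, 0.475, 0.524]
wrist_force: [-15.3, 0.3, 32.4]
grip_width: 0.635
```

Request:
servo_tool(
  motion=[
    [[-0.1, 0, 0], [0, 0, 0]],
    [[0, 0, 0], [0, 0, 0]],
  ],
)

```text
t: 13.95
tcp_pos: [567.6, 8.9, 20.3]
tcp_rot: [-0.479, 0.52, 0.475, 0.524]
wrist_force: [-0.1, -0.3, -2.6]
grip_width: 0.635
```

Request:
servo_tool(
  motion=[
    [[0, 0, 0], [0, 0, 0]],
    [[0, 0, 0], [0, 0, 0]],
    [[0, 0, 0], [0, 0, 0]],
    [[0, 0, 0], [0, 0, 0]],
    [[-1, 0, 0], [0, 0, 0]],
    [[-3, 0, 0], [0, 0, 0]],
    [[-4, 0, 0], [0, 0, 0]],
    [[-4, 0, 0], [0, 0, 0]],
    [[0, 0, 0], [0, 0, 0]],
    [[0, 0, 0], [0, 0, 0]],
  ],
  grip=1,
)

```text
t: 14.95
tcp_pos: [566.3, 8.8, 146.5]
tcp_rot: [-0.479, 0.52, 0.475, 0.524]
wrist_force: [0.4, -0.3, 0.3]
grip_width: 0.998
```

```bash
python3 go.py 433 -89.5 120 -0.257
```

```text
t 14.95 tcp [566.3   8.8 146.5] jaw 1.48 q7 1.42 w 0.998 F [ 0.4 -0.3  0.3]
total shift cm [  2.56  12.4  -11.  ] turn [-1.405 -0.005  0.006] rows>= 10
[[[0.26, 1.24, -1.1], [-0.14, -0.001, 0.001]], [[0.26, 1.38, -0.92], [-0.14, -0.001, 0.001]], [[0.26, 1.5, -0.71], [-0.14, -0.001, 0.001]], [[0.26, 1.58, -0.5], [-0.14, -0.001, 0.001]], [[0.26, 1.64, -0.27], [-0.14, -0.001, 0.001]], [[0.26, 1.66, -0.04], [-0.14, -0.001, 0.001]], [[0.26, 1.65, 0.19], [-0.14, -0.001, 0.001]], [[0.26, 1.6, 0.42], [-0.14, -0.001, 0.001]], [[0.26, 1.53, 0.64], [-0.14, -0.001, 0.001]], [[0.26, 1.42, 0.85], [-0.14, -0.001, 0.001]]]
```

Request:
servo_tool(
  motion=[
    [[0, 1.0, -0.9], [0.145, 0, 0]],
    [[0, 0.9, -1.1], [0.145, 0, 0]],
    [[0, 0.7, -1.2], [0.145, 0, 0]],
    [[0, 0.55, -1.3], [0.145, 0, 0]],
    [[0, 0.35, -1.3], [0.145, 0, 0]],
    [[0, 0.15, -1.4], [0.145, 0, 0]],
    [[0, 0, -1.4], [0.145, 0, 0]],
    [[0, -0.2, -1.4], [0.145, 0, 0]],
    [[0, -0.4, -1.3], [0.145, 0, 0]],
    [[0, -0.6, -1.2], [0.145, 0, 0]],
  ],
)

```text
t: 15.95
tcp_pos: [445.5, -73.0, 139.3]
tcp_rot: [0.005, 0.708, -0.006, 0.706]
wrist_force: [-0.2, -0.6, -0.7]
grip_width: 1.005
```

Request:
servo_tool(
  motion=[
    [[0, 0, 0], [0, 0, 0]],
    [[0, 0, 0], [0, 0, 0]],
  ],
)

```text
t: 16.15
tcp_pos: [444.1, -73.6, 138.3]
tcp_rot: [0.005, 0.709, -0.006, 0.705]
wrist_force: [0.1, 0.8, -0.5]
grip_width: 1.005
```

```bash
python3 go.py 433 -89.5 60 -0.257
```

```text
t 16.15 tcp [444.1 -73.6 138.3] jaw -0.015 q7 0.05 w 1.005 F [ 0.1  0.8 -0.5]
total shift cm [ 7.84 -1.6  -1.05] turn [ 0.242 -0.005  0.002] rows>= 2
[[[3.92, -0.8, -0.52], [0.121, -0.002, 0.001]], [[3.92, -0.86, -0.43], [0.121, -0.002, 0.001]]]
```

Request:
servo_tool(
  motion=[
    [[2, -0.8, -0.5], [0.121, 0, 0]],
    [[2.5, -0.8, -0.4], [0.121, 0, 0]],
    [[2, 0, 0], [0, 0, 0]],
    [[1, 0, 0], [0, 0, 0]],
    [[0, 0, 0], [0, 0, 0]],
    [[0, 0, 0], [0, 0, 0]],
  ],
  grip=0.7,
)

```text
t: 16.75
tcp_pos: [436.7, -87.1, 61.1]
tcp_rot: [0.085, 0.703, -0.086, 0.701]
wrist_force: [0.5, 0.1, 0.0]
grip_width: 0.85
```

```bash
python3 go.py 433 -89.5 13 -0.257
```

```text
t 16.75 tcp [436.7 -87.1  61.1] jaw -0.243 q7 -0.11 w 0.85 F [0.5 0.1 0. ]
total shift cm [ 4.81 -0.31 -0.29] turn [ 0.014 -0.003  0.003] rows>= 1
[[[4.81, -0.31, -0.29], [0.014, -0.003, 0.003]]]
```

Request:
servo_tool(
  motion=[
    [[1, -0.3, -0.3], [0.014, 0, 0]],
    [[1.5, 0, 0], [0, 0, 0]],
    [[1.3, 0, 0], [0, 0, 0]],
    [[0.8, 0, 0], [0, 0, 0]],
    [[0, 0, 0], [0, 0, 0]],
    [[0, 0, 0], [0, 0, 0]],
  ],
)

```text
t: 17.35
tcp_pos: [435.3, -89.4, 15.4]
tcp_rot: [0.089, 0.7, -0.09, 0.702]
wrist_force: [-0.3, -0.3, 0.2]
grip_width: 0.85
```

```bash
python3 go.py 433 -89.5 13 -0.257
```

```text
t 17.35 tcp [435.3 -89.4  15.4] jaw -0.255 q7 -0.08 w 0.85 F [-0.3 -0.3  0.2]
total shift cm [ 0.24 -0.07 -0.22] turn [0.002 0.003 0.001] rows>= 1
[[[0.24, -0.07, -0.22], [0.002, 0.003, 0.001]]]
```

Request:
servo_tool(
  motion=[
    [[0.3, 0, -0.2], [0, 0, 0]],
    [[0, 0, 0], [0, 0, 0]],
  ],
)

```text
t: 17.55
tcp_pos: [433.8, -88.9, 13.0]
tcp_rot: [0.09, 0.7, -0.09, 0.703]
wrist_force: [-1.0, -0.6, -0.2]
grip_width: 0.853
```

Request:
servo_tool(
  motion=[
    [[0, 0, 0], [0, 0, 0]],
    [[0, 0, 0], [0, 0, 0]],
    [[0, 0, 0], [0, 0, 0]],
    [[0, 0, 0], [0, 0, 0]],
    [[0, 0, 0], [0, 0, 0]],
    [[0, 0, 0], [0, 0, 0]],
  ],
  grip=-1,
  force=30,
)

```text
t: 18.15
tcp_pos: [434.5, -88.8, 13.9]
tcp_rot: [0.09, 0.699, -0.09, 0.703]
wrist_force: [0.5, -0.4, -0.5]
grip_width: 0.506
```

```bash
python3 go.py 433 -89.5 13 -0.257
```

```text
t 18.15 tcp [434.5 -88.8  13.9] jaw -0.255 q7 -0.08 w 0.506 F [ 0.5 -0.4 -0.5]
total shift cm [ 0.09 -0.1  -0.13] turn [ 0.002  0.006 -0.   ] rows>= 1
[[[0.09, -0.1, -0.13], [0.002, 0.006, -0.0]]]
```

Request:
servo_tool(
  motion=[
    [[-2, 0, 0], [0, 0, 0]],
    [[-3, 0, 0], [0, 0, 0]],
    [[-3, 0, 0], [0, 0, 0]],
    [[0, 0, 0], [0, 0, 0]],
    [[0, 0, 0], [0, 0, 0]],
  ],
)

```text
t: 18.65
tcp_pos: [431.9, -88.7, 94.7]
tcp_rot: [0.089, 0.701, -0.091, 0.702]
wrist_force: [-0.8, -0.1, -2.8]
grip_width: 0.502
```

```bash
python3 go.py 549.5 -160.5 90 -0.089
```

```text
t 18.65 tcp [431.9 -88.7  94.7] jaw -0.255 q7 -0.14 w 0.502 F [-0.8 -0.1 -2.8]
total shift cm [ 0.5  -3.98 13.19] turn [-0.166  0.001  0.001] rows>= 3
[[[0.17, -1.33, 4.4], [-0.055, 0.0, 0.0]], [[0.16, -1.57, 4.32], [-0.055, 0.0, 0.0]], [[0.16, -1.81, 4.22], [-0.055, 0.0, 0.0]]]
```

Module gripped (0.503×87 = 43.8 mm, as it should be). Carrying it to the stage.

Request:
servo_tool(
  motion=[
    [[0, -0.8, 2.6], [-0.041, 0, 0]],
    [[0, -0.9, 2.6], [-0.041, 0, 0]],
    [[0, -1.0, 2.6], [-0.041, 0, 0]],
    [[0, -1.1, 2.5], [-0.041, 0, 0]],
    [[0, -1.2, 2.5], [0, 0, 0]],
    [[0, 0, 0], [0, 0, 0]],
    [[0, 0, 0], [0, 0, 0]],
  ],
)

```text
t: 19.35
tcp_pos: [548.7, -160.9, 83.6]
tcp_rot: [0.029, 0.711, -0.029, 0.702]
wrist_force: [-0.8, 0.1, -2.5]
grip_width: 0.499
```

```bash
python3 go.py 549.5 -160.5 45 -0.089
```

```text
t 19.35 tcp [ 548.7 -160.9   83.6] jaw -0.082 q7 0.24 w 0.499 F [-0.8  0.1 -2.5]
total shift cm [3.86 0.05 0.13] turn [ 0.007 -0.013  0.001] rows>= 1
[[[3.86, 0.05, 0.13], [0.007, -0.013, 0.001]]]
```

Request:
servo_tool(
  motion=[
    [[1, 0, 0.1], [0.007, -0.013, 0]],
    [[1.5, 0, 0], [0, 0, 0]],
    [[1, 0, 0], [0, 0, 0]],
    [[0.3, 0, 0], [0, 0, 0]],
    [[0, 0, 0], [0, 0, 0]],
    [[0, 0, 0], [0, 0, 0]],
  ],
)

```text
t: 19.95
tcp_pos: [545.7, -159.0, 40.1]
tcp_rot: [0.031, 0.709, -0.031, 0.704]
wrist_force: [-0.0, 0.5, -2.1]
grip_width: 0.503
```

```bash
python3 go.py 549.5 -160.5 35 -0.089
```

```text
t 19.95 tcp [ 545.7 -159.    40.1] jaw -0.088 q7 0.25 w 0.503 F [-0.   0.5 -2.1]
total shift cm [ 0.51 -0.12  0.39] turn [ 0.001 -0.007  0.   ] rows>= 1
[[[0.51, -0.12, 0.39], [0.001, -0.007, 0.0]]]
```

Request:
servo_tool(
  motion=[
    [[0.1, -0.1, 0.4], [0, -0.007, 0]],
    [[0.3, 0, 0], [0, 0, 0]],
    [[0, 0, 0], [0, 0, 0]],
  ],
)

```text
t: 20.25
tcp_pos: [550.8, -160.6, 36.9]
tcp_rot: [0.031, 0.705, -0.031, 0.707]
wrist_force: [0.5, 0.0, -2.0]
grip_width: 0.503
```

Request:
servo_tool(
  motion=[
    [[0.15, 0, 0], [0, 0, 0]],
    [[0, 0, 0], [0, 0, 0]],
  ],
)

```text
t: 20.45
tcp_pos: [551.1, -160.6, 35.6]
tcp_rot: [0.031, 0.705, -0.031, 0.708]
wrist_force: [0.0, 0.4, -1.6]
grip_width: 0.5
```

```bash
python3 go.py 549.5 -160.5 34 -0.089
```

```text
t 20.45 tcp [ 551.1 -160.6   35.6] jaw -0.088 q7 0.26 w 0.5 F [ 0.   0.4 -1.6]
total shift cm [ 0.16  0.   -0.16] turn [0.001 0.004 0.   ] rows>= 1
[[[0.16, 0.0, -0.16], [0.001, 0.004, 0.0]]]
```

Request:
servo_tool(
  motion=[
    [[0.15, 0, -0.1], [0, 0.003, 0]],
    [[0.1, 0, 0], [0, 0, 0]],
  ],
)

```text
t: 20.65
tcp_pos: [550.1, -160.7, 34.0]
tcp_rot: [0.031, 0.706, -0.031, 0.707]
wrist_force: [-8.7, 2.2, 17.5]
grip_width: 0.505
```

Request:
servo_tool(
  motion=[
    [[0, 0, 0], [0, 0, 0]],
    [[0, 0, 0], [0, 0, 0]],
  ],
)

```text
t: 20.85
tcp_pos: [550.2, -160.6, 34.3]
tcp_rot: [0.031, 0.706, -0.031, 0.707]
wrist_force: [-0.3, 0.6, -2.4]
grip_width: 0.503
```

Contact at the expected height. Release and lift.

Request:
servo_tool(
  motion=[
    [[0, 0, 0], [0, 0, 0]],
    [[0, 0, 0], [0, 0, 0]],
    [[0, 0, 0], [0, 0, 0]],
    [[0, 0, 0], [0, 0, 0]],
    [[-1, 0, 0], [0, 0, 0]],
    [[-3, 0, 0], [0, 0, 0]],
    [[-4, 0, 0], [0, 0, 0]],
    [[-2, 0, 0], [0, 0, 0]],
    [[0, 0, 0], [0, 0, 0]],
    [[0, 0, 0], [0, 0, 0]],
  ],
  grip=0.7,
)

```text
t: 21.85
tcp_pos: [550.2, -161.0, 140.7]
tcp_rot: [0.031, 0.706, -0.031, 0.707]
wrist_force: [-0.3, -0.2, 0.0]
grip_width: 0.846
```

```bash
python3 go.py 425.5 -307 120 0.26;python3 go.py 425.5 -307 120 -0.089
```

```text
t 21.85 tcp [ 550.2 -161.   140.7] jaw -0.088 q7 0.22 w 0.846 F [-0.3 -0.2  0. ]
total shift cm [  2.06 -15.64 -11.13] turn [-0.348  0.002  0.001] rows>= 4
[[[0.51, -3.91, -2.78], [-0.087, 0.0, 0.0]], [[0.51, -3.65, -3.11], [-0.087, 0.0, 0.0]], [[0.52, -3.37, -3.42], [-0.087, 0.0, 0.0]], [[0.52, -3.06, -3.7], [-0.087, 0.0, 0.0]]]
t 21.85 tcp [ 550.2 -161.   140.7] jaw -0.088 q7 0.22 w 0.846 F [-0.3 -0.2  0. ]
total shift cm [  2.06 -15.64 -11.13] turn [0.001 0.002 0.   ] rows>= 4
[[[0.51, -3.91, -2.78], [0.0, 0.001, 0.0]], [[0.52, -3.91, -2.78], [0.0, 0.001, 0.0]], [[0.52, -3.91, -2.78], [0.0, 0.001, 0.0]], [[0.52, -3.91, -2.78], [0.0, 0.001, 0.0]]]
```

Request:
servo_tool(
  motion=[
    [[0.3, -2.6, -1.9], [0, 0, 0]],
    [[0.3, -2.6, -1.9], [0, 0, 0]],
    [[0.3, -2.6, -1.9], [0, 0, 0]],
    [[0.3, -2.6, -1.9], [0, 0, 0]],
    [[0.3, -2.6, -1.8], [0, 0, 0]],
    [[0.2, -2.2, -1.5], [0, 0, 0]],
    [[0, 0, 0], [0, 0, 0]],
    [[0, 0, 0], [0, 0, 0]],
    [[0, 0, 0], [0, 0, 0]],
  ],
)

```text
t: 22.75
tcp_pos: [420.5, -304.3, 115.3]
tcp_rot: [0.031, 0.709, -0.029, 0.703]
wrist_force: [-0.2, 0.2, -0.5]
grip_width: 0.85
```

```bash
python3 go.py 425.5 -307 65 -0.089; python3 - <<'E'
from meas import *
t=snap('top')
h,S,v=masks(t)
for o,p,z in (('bj',proj(t,[564.5,9,50])[0],50),('sj',proj(t,[641,2,36])[0],36)):
    m,c,a=comp(t,v<30,p); print(o,a,ray(t,c,z).round(1),np.ptp(ray(t,rect(m),z),axis=0).round(1))
save(t,'top1.png',(230,130,480,310),3)
E
```

```text
t 22.75 tcp [ 420.5 -304.3  115.3] jaw -0.086 q7 0.55 w 0.85 F [-0.2  0.2 -0.5]
total shift cm [ 5.03 -0.24  0.57] turn [ 0.003 -0.009 -0.003] rows>= 2
[[[2.51, -0.12, 0.28], [0.002, -0.004, -0.001]], [[2.51, -0.11, 0.27], [0.002, -0.004, -0.001]]]
bj 299 [[566.    7.8  50. ]] [47.1 48.6  0. ]
sj 15 [[651.4   2.8  36. ]] [11.7 11.4  0. ]
```

View pics/top1.png

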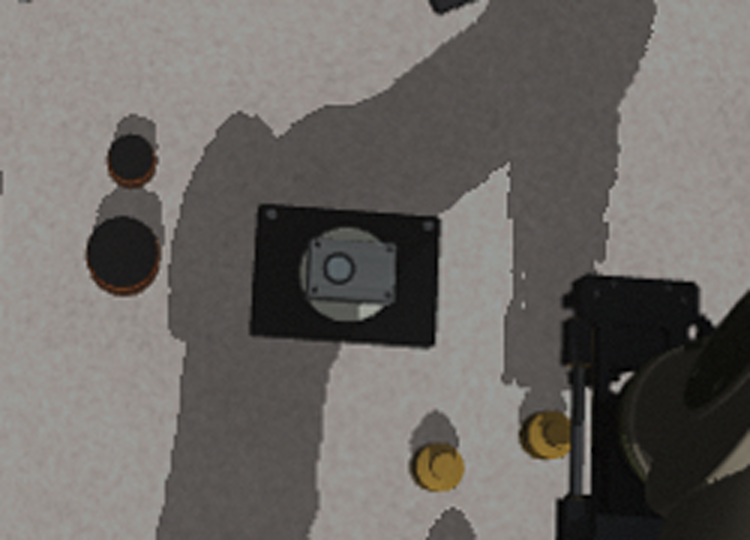

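The top view shows both jars upright at crop (123,255) and (131,160), with the large jar at about (566,8). The module is centred on the inlay at (352,271). Descending on the weight at (547,435).

Request:
servo_tool(
  motion=[
    [[1.5, -0.2, 0.5], [0, -0.009, 0]],
    [[2, 0, 0.1], [0, 0, 0]],
    [[1.2, 0, 0], [0, 0, 0]],
    [[0, 0, 0], [0, 0, 0]],
    [[0, 0, 0], [0, 0, 0]],
  ],
)

```text
t: 23.3
tcp_pos: [430.3, -302.8, 67.0]
tcp_rot: [0.029, 0.706, -0.026, 0.707]
wrist_force: [-1.2, 0.0, 0.9]
grip_width: 0.85
```

```bash
python3 go.py 425.5 -307 13 -0.089
```

```text
t 23.3 tcp [ 430.3 -302.8   67. ] jaw -0.078 q7 0.59 w 0.85 F [-1.2  0.   0.9]
total shift cm [ 5.4  -0.47 -0.46] turn [ 0.011  0.002 -0.003] rows>= 2
[[[2.7, -0.24, -0.23], [0.006, 0.001, -0.002]], [[2.7, -0.23, -0.22], [0.006, 0.001, -0.002]]]
```

Request:
servo_tool(
  motion=[
    [[1, -0.4, -0.4], [0.01, 0, 0]],
    [[2, 0, 0], [0, 0, 0]],
    [[1.4, 0, 0], [0, 0, 0]],
    [[0.8, 0, 0], [0, 0, 0]],
    [[0, 0, 0], [0, 0, 0]],
    [[0, 0, 0], [0, 0, 0]],
  ],
)

```text
t: 23.9
tcp_pos: [426.8, -307.9, 14.3]
tcp_rot: [0.032, 0.704, -0.031, 0.708]
wrist_force: [0.6, -0.2, 0.9]
grip_width: 0.848
```

```bash
python3 go.py 425.5 -307 14 -0.089
```

```text
t 23.9 tcp [ 426.8 -307.9   14.3] jaw -0.09 q7 0.64 w 0.848 F [ 0.6 -0.2  0.9]
total shift cm [ 0.03  0.08 -0.14] turn [-0.001  0.005 -0.002] rows>= 1
[[[0.03, 0.08, -0.14], [-0.001, 0.005, -0.002]]]
```

Request:
servo_tool(
  motion=[
    [[0.1, 0.1, -0.1], [0, 0.004, 0]],
    [[0, 0, 0], [0, 0, 0]],
    [[0, 0, 0], [0, 0, 0]],
    [[0, 0, 0], [0, 0, 0]],
    [[0, 0, 0], [0, 0, 0]],
    [[0, 0, 0], [0, 0, 0]],
    [[0, 0, 0], [0, 0, 0]],
    [[0, 0, 0], [0, 0, 0]],
  ],
  grip=-1,
  force=35,
)

```text
t: 24.7
tcp_pos: [427.1, -307.3, 15.2]
tcp_rot: [0.032, 0.705, -0.031, 0.708]
wrist_force: [0.6, -0.9, 0.7]
grip_width: 0.404
```

Request:
servo_tool(
  motion=[
    [[-2, 0, 0], [0, 0, 0]],
    [[-4, 0, 0], [0, 0, 0]],
    [[-4, 0, 0], [0, 0, 0]],
    [[0, 0, 0], [0, 0, 0]],
    [[0, 0, 0], [0, 0, 0]],
  ],
)

```text
t: 25.2
tcp_pos: [424.8, -306.4, 116.6]
tcp_rot: [0.033, 0.707, -0.031, 0.706]
wrist_force: [0.6, -0.2, -3.2]
grip_width: 0.402
```

```bash
python3 go.py 549.5 -160.5 130 -0.089
```

```text
t 25.2 tcp [ 424.8 -306.4  116.6] jaw -0.09 q7 0.56 w 0.402 F [ 0.6 -0.2 -3.2]
total shift cm [-1.31 15.65 11.11] turn [-0.001 -0.001 -0.003] rows>= 4
[[[-0.33, 3.91, 2.78], [-0.0, -0.0, -0.001]], [[-0.33, 3.91, 2.78], [-0.0, -0.0, -0.001]], [[-0.33, 3.91, 2.78], [-0.0, -0.0, -0.001]], [[-0.33, 3.91, 2.78], [-0.0, -0.0, -0.001]]]
```

Request:
servo_tool(
  motion=[
    [[-0.4, 2.6, 1.9], [0, 0, 0]],
    [[-0.4, 2.6, 1.9], [0, 0, 0]],
    [[-0.4, 2.6, 1.9], [0, 0, 0]],
    [[-0.4, 2.6, 1.9], [0, 0, 0]],
    [[0, 2.6, 1.8], [0, 0, 0]],
    [[0, 2.2, 1.5], [0, 0, 0]],
    [[0, 0, 0], [0, 0, 0]],
    [[0, 0, 0], [0, 0, 0]],
    [[0, 0, 0], [0, 0, 0]],
  ],
)

```text
t: 26.1
tcp_pos: [545.4, -158.8, 120.9]
tcp_rot: [0.035, 0.712, -0.031, 0.7]
wrist_force: [-0.1, 0.1, -1.9]
grip_width: 0.401
```

```bash
python3 go.py 550 -160.5 75 -0.089
```

```text
t 26.1 tcp [ 545.4 -158.8  120.9] jaw -0.093 q7 0.22 w 0.401 F [-0.1  0.1 -1.9]
total shift cm [ 4.58 -0.14  0.55] turn [-0.004 -0.017 -0.004] rows>= 1
[[[4.58, -0.14, 0.55], [-0.004, -0.017, -0.004]]]
```

Request:
servo_tool(
  motion=[
    [[1, -0.1, 0.4], [0, -0.017, -0.004]],
    [[1.5, 0, 0.1], [0, 0, 0]],
    [[1.2, 0, 0], [0, 0, 0]],
    [[0.5, 0, 0], [0, 0, 0]],
    [[0, 0, 0], [0, 0, 0]],
    [[0, 0, 0], [0, 0, 0]],
  ],
)

```text
t: 26.7
tcp_pos: [546.7, -164.0, 74.4]
tcp_rot: [0.035, 0.708, -0.035, 0.705]
wrist_force: [0.0, -0.1, -1.5]
grip_width: 0.403
```

```bash
python3 go.py 550 -160.5 62 -0.089
```

```text
t 26.7 tcp [ 546.7 -164.    74.4] jaw -0.099 q7 0.24 w 0.403 F [ 0.  -0.1 -1.5]
total shift cm [1.24 0.39 0.3 ] turn [-0.01  -0.005  0.   ] rows>= 1
[[[1.24, 0.39, 0.3], [-0.01, -0.005, 0.0]]]
```

Request:
servo_tool(
  motion=[
    [[0.4, 0.35, 0.3], [-0.01, -0.005, 0]],
    [[0.5, 0, 0], [0, 0, 0]],
    [[0.2, 0, 0], [0, 0, 0]],
    [[0, 0, 0], [0, 0, 0]],
    [[0, 0, 0], [0, 0, 0]],
  ],
)

```text
t: 27.2
tcp_pos: [551.2, -160.4, 63.6]
tcp_rot: [0.031, 0.705, -0.031, 0.707]
wrist_force: [0.0, -0.5, -1.3]
grip_width: 0.404
```

```bash
python3 go.py 550 -160.5 59 -0.089
```

```text
t 27.2 tcp [ 551.2 -160.4   63.6] jaw -0.088 q7 0.25 w 0.404 F [ 0.  -0.5 -1.3]
total shift cm [ 0.46 -0.02 -0.12] turn [0.001 0.003 0.   ] rows>= 1
[[[0.46, -0.02, -0.12], [0.001, 0.003, 0.0]]]
```

Request:
servo_tool(
  motion=[
    [[0.2, 0, -0.1], [0, 0.003, 0]],
    [[0.1, 0, 0], [0, 0, 0]],
    [[0, 0, 0], [0, 0, 0]],
  ],
)

```text
t: 27.5
tcp_pos: [550.3, -160.4, 60.6]
tcp_rot: [0.031, 0.706, -0.031, 0.706]
wrist_force: [0.5, 0.2, -1.3]
grip_width: 0.403
```

Request:
servo_tool(
  motion=[
    [[0.15, 0, 0], [0, 0, 0]],
  ],
)

```text
t: 27.6
tcp_pos: [550.5, -160.5, 59.3]
tcp_rot: [0.031, 0.706, -0.031, 0.707]
wrist_force: [1.5, 0.8, -1.8]
grip_width: 0.407
```

Request:
servo_tool(
  motion=[
    [[0, 0, 0], [0, 0, 0]],
  ],
)

```text
t: 27.7
tcp_pos: [550.5, -160.6, 59.3]
tcp_rot: [0.031, 0.706, -0.031, 0.707]
wrist_force: [0.4, -0.2, -1.6]
grip_width: 0.404
```

Request:
servo_tool(
  motion=[
    [[0.12, 0, 0], [0, 0, 0]],
  ],
)

```text
t: 27.8
tcp_pos: [550.6, -160.6, 59.1]
tcp_rot: [0.031, 0.706, -0.031, 0.707]
wrist_force: [-9.1, 2.5, 21.2]
grip_width: 0.399
```

Request:
servo_tool(
  motion=[
    [[0.08, 0, 0], [0, 0, 0]],
  ],
)

```text
t: 27.9
tcp_pos: [550.6, -160.6, 59.1]
tcp_rot: [0.031, 0.706, -0.031, 0.707]
wrist_force: [-5.9, 1.6, 9.1]
grip_width: 0.401
```

Seated. Release, lift and check.

Request:
servo_tool(
  motion=[
    [[0, 0, 0], [0, 0, 0]],
    [[0, 0, 0], [0, 0, 0]],
    [[0, 0, 0], [0, 0, 0]],
    [[0, 0, 0], [0, 0, 0]],
    [[0, 0, 0], [0, 0, 0]],
    [[-1, 0, 0], [0, 0, 0]],
    [[-3, 0, 0], [0, 0, 0]],
    [[-4, 0, 0], [0, 0, 0]],
    [[-4, 0, 0], [0, 0, 0]],
    [[0, 0, 0], [0, 0, 0]],
  ],
  grip=0.8,
)

```text
t: 28.9
tcp_pos: [550.1, -161.0, 185.6]
tcp_rot: [0.031, 0.706, -0.031, 0.706]
wrist_force: [1.0, -0.8, 0.2]
grip_width: 0.896
```

Request:
servo_tool(
  motion=[
    [[0, -4, 0], [0, 0, 0]],
    [[0, -4, 0], [0, 0, 0]],
    [[0, -4, 0], [0, 0, 0]],
    [[0, -4, 0], [0, 0, 0]],
    [[0, -4, 0], [0, 0, 0]],
    [[0, -4, 0], [0, 0, 0]],
    [[0, -2, 0], [0, 0, 0]],
    [[0, 0, 0], [0, 0, 0]],
    [[0, 0, 0], [0, 0, 0]],
  ],
)

```text
t: 29.8
tcp_pos: [527.8, -427.4, 188.5]
tcp_rot: [0.029, 0.705, -0.029, 0.708]
wrist_force: [0.4, 1.2, -0.0]
grip_width: 0.898
```

```bash
python3 - <<'E'
from meas import *
t=snap('top'); sd=snap('side'); h,S,v=masks(t)
st=np.array([549.5,-160.5]); a=-0.089; Rm=np.array([[np.cos(a),np.sin(a)],[-np.sin(a),np.cos(a)]])
for o,g,z,th in (('bj',[566,8,50],50,34),('sj',[641,2,36],36,34)):
    m,c,A=comp(t,v<th,proj(t,g)[0]); p=ray(t,c,z)[0]; print(o,A,p.round(1),'stage frame',(Rm@(p[:2]-st)).round(1))
m,c,A=comp(t,(S>90)&(h>12)&(h<28),proj(t,[550,-160,70])[0]); p=ray(t,c,44+22)[0]; print('w',A,p.round(1),(Rm@(p[:2]-st)).round(1))
d=np.zeros(v.shape,bool); u=proj(t,[550,-160,44])[0].astype(int); d[u[1]-28:u[1]+28,u[0]-32:u[0]+32]=1
# module corner check: bluish bright
m=((h>90)&(h<130)&(S>8)&(v>55)|((S>90)&(h>12)&(h<28)))&d
m,c,A=comp(t,cv2.morphologyEx(m.astype(np.uint8),cv2.MORPH_CLOSE,np.ones((5,5))),u,50); r=wrect(t,rect(m),44); print('mod',A,r,(Rm@(r[0][:2]-st)).round(1))
save(t,'top2.png',(60,100,440,330),2.1); save(sd,'side2.png',(120,130,420,330),2.6)
E
```

```text
bj 410 [565.2   8.6  50. ] stage frame [  0.6 169.8]
sj 166 [639.7   1.7  36. ] stage frame [ 75.4 169.6]
w 230 [ 550.5 -159.8   66. ] [0.9 0.8]
mod 526 (array([ 550.6, -161.3,   62.8,   44.7]), np.float32(-0.15)) [ 1.2 -0.7]
```

View pics/top2.png

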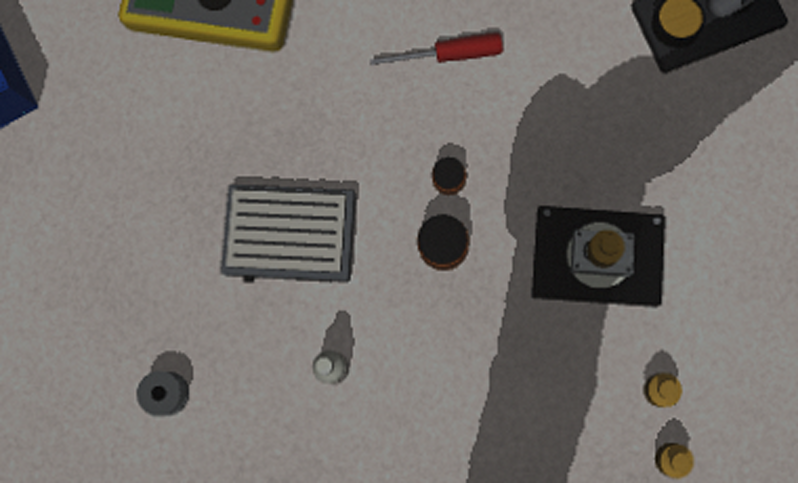

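View pics/side2.png

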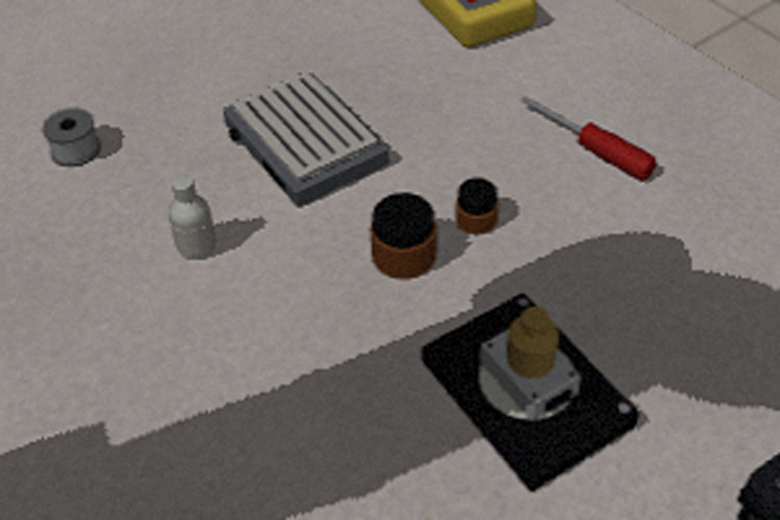

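Both views show everything in place and upright. In the top crop the jars are at (443,240) and (449,173), and the weight on the module is at (605,245). The bystanders are undisturbed and the arm is clear.

```bash
python3 -c "
from station import *
print(close_job())"
```

```text
the job is handed in; nothing more can be done
None
```

The bench is set out as asked and the job is handed in, at about 30 s of the 118 s allowed. `close_job()` gives no verdict, so the results below are from my last pictures, measured in the stage plate's frame.

| Thing | Where it ended up | Limit |
|---|---|---|
| Module | about 1.4 mm off the plate's centre | 12 mm |
| Module sides | about 0.06 rad off the plate's | 0.2 rad |
| Weight | about 1.5 mm off the module's centre | 10 mm |
| Large jar | x 0.6 mm, y 169.8 mm | x ±15 mm, y 155–185 mm |
| Small jar | x 75.4 mm, y 169.6 mm, a gap of about 28 mm | gap 17–45 mm |

- **Weight chosen:** of the three look-alikes I moved the one farthest to the robot's right.
- **Upright and untouched:** everything I placed looks upright in both final views. The dropper bottle, solder reel and screwdriver look undisturbed; I judged both by eye and did not measure them. The arm was lifted clear before hand-in.
- **Less certain check:** the module's final angle came from a picture partly in shadow. It read −0.15 rad, against −0.088 rad at the gripper when I released it. The plate is at −0.089 rad, and both readings are within the limit.
- **Force:** setting down the large jar showed a brief wrist force of about 36 N, the highest reading I saw. The limit is 120 N at the wrist.

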